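# Put the printing blocks away in their trays

## Robot

A 7-joint arm with a two-finger parallel gripper is mounted at the origin on the work surface. World frame = base frame: x ahead of the robot, y to its left, z up, the work surface at z = 0. Lengths are in m, angles in rad, forces in N, time in s.
With the tool pointing down it reaches from about 0.425 to 0.925 m from the base axis. Payload 6.8 kg.
Tool frame: the origin (TCP) lies between the finger pads; the fingertips stand 19 mm ahead of it and the grasp point (between the pads) is the TCP; z points along the fingers, y is the line along which they close (so a half turn about z gives the same grasp; the last joint's range is limited). The gripper opens to 85 mm and grips with 20 to 120 N. Pads are 22 mm wide; open, the fingers measure 114 mm over their backs; the gripper's body (76 mm by 85 mm) begins 54 mm behind the grasp point. The pads swing forward as they close: fully open they stand 13 mm farther back than shut.
Start: joints at [-0.108, 0.477, 0.022, 1.555, -0.011, 1.109, -0.083], TCP at [0.675, 0, 0.25] pointing down, gripper open.
Joint ranges: [-2.96, 2.96], [-0.34, 2.1], [-1.41, 1.46], [0.24, 2.44], [-1.37, 4.51], [0.17, 1.92], [-2.96, 2.96]. Speed limits (rad/s): [2.39, 2.39, 3.14, 3.14, 3.14, 3.14, 3.14].

## Interface

Orientations are given as a unit quaternion [x, y, z, w].
In Python, from bench import arm gives the robot as it stands.
- The arm moves only by the tool servo_tool, never from a script. Its argument "commands" is a list that holds one entry, the list of rows, each a list of 7 numbers: the shift along the tool's x, y, z scaled (see below), then the turn, a rotation vector about the tool's x, y, z scaled (see below), then the finger opening in mm, from 0 to 85.4. A call has 1 to 8 rows; each row is the pose to reach, as a shift and turn from the pose commanded when the call began, along the tool's axes at that moment; what a row does not reach only later rows make up. The controller multiplies each number of a shift by 100 mm and each number of a turn by 30 degrees. A row lasts 1/12 s, in which the tool goes at most 41.7 mm and 7.16 degrees, less where a joint would pass 70% of its speed; a pose out of reach is approached as far as the arm can. A call with a number of a shift or a turn outside -1 to 1 is refused whole. A call with a gripper value outside its range is refused whole. The fingers move at their own pace and stop on an object; "force" is the grip in N (left out, the last holds). Time passes only in rows, so rows that repeat a pose let the fingers close. It gives the time, the measured TCP pose, the force, the opening and the grip force at its end, in the units of the state.
- arm.get_obs(): the state, without advancing time (a new reading comes with each control period).
- arm.snapshot(name): name is "scene" or "side" or "wrist"; returns (picture, depth): 400x640x3 uint8, red, green, blue; 400x640 float32, m along the optical axis (not along the pixel's ray), 0 where there is no reading.
- arm.get_calibration(name): a dict with "fx", "fy", "cx", "cy" (pixels), "R" (3x3) and "t" (3): a world point X has camera coordinates R X + t. Camera axes: x right, y down, z forward; pixel columns grow to the right and rows downward; lengths in m; the calibration is good to about 2 mm. A picture is of the moment at which its call begins: read the wrist's pose just before it. get_calibration takes no time and is no camera call; for the wrist camera it gives the pose at the moment of the call.
- arm.sign_off(): hands the job in; it is judged then, once.
The state is a dict: "t": time; "qpos": joint angles; "qd": joint speeds; "joint_torque": joint torques, N m; "eef_pos": TCP position; "ee_rot": TCP orientation; "force": force on the tool from outside, world axes, zero at the start; "torque": the same for the moment, N m; "opening": opening from 0.0 (shut) to 1.0 (fully open); "grip_force": force on a finger pad.
Only numpy, scipy, OpenCV 4.12 (cv2) and the standard library are available. Lean on these libraries where they do the work, as an engineer would, in place of code of your own. Each camera call takes 0.05 s, during which the arm holds its last target. There are 200 camera calls.

## Task

Put the four wooden printing blocks away, one by one: each block goes into the storage tray of its own shape (round, square, oblong, triangle), upright and flat on the tray's floor inside the rim. Set them down, do not drop or knock them, and leave the ink jar and the roll of tape where they are.

Things in the scene. Friction and masses are not known exactly. Their poses are not given: they have to be found in the camera images.
- round_block: The round printing block: brown wooden base 18 mm high, seen from above a disc 48 mm across. On top, centred, a paler wooden handle: neck 16 mm across (18 to 31 mm up), then an upright round grip 26 mm across (31 to 62 mm up). About 90 g, loose, upright on the table, any yaw. Origin: centre of the underside, z up (round: the yaw does not matter).
- square_block: The square printing block: brown wooden base 18 mm high, seen from above a square of 44 by 44 mm. On top, centred, a paler wooden handle: neck 16 mm across (18 to 31 mm up), then an upright round grip 26 mm across (31 to 62 mm up). About 90 g, loose, upright on the table, any yaw. Origin: centre of the underside, z up, x and y along the sides.
- oblong_block: The oblong printing block: brown wooden base 18 mm high, seen from above a bar of 70 by 28 mm. On top, centred, a paler wooden handle: neck 16 mm across (18 to 31 mm up), then an upright round grip 26 mm across (31 to 62 mm up). About 90 g, loose, upright on the table, any yaw. Origin: centre of the underside, z up, x along the 70 mm side.
- triangle_block: The triangle printing block: brown wooden base 18 mm high, seen from above an equal-sided triangle, corners 36 mm and sides 18 mm from the centre. On top, centred, a paler wooden handle: neck 16 mm across (18 to 31 mm up), then an upright round grip 26 mm across (31 to 62 mm up). About 90 g, loose, upright on the table, any yaw. Origin: centre of the underside, z up, x towards one corner.
- round_tray: The round storage tray, fixed to the table: a shallow open plywood tray with a cork-coloured floor; round, 64 mm across inside, 74 mm outside. Its floor is 4 mm and its rim 10 mm above the table, so that its own block has 8 mm of play on every side. The origin is the centre of its underside (on the table), z up.
- square_tray: The square storage tray, fixed to the table: a shallow open plywood tray with a cork-coloured floor; square, 60 by 60 mm inside, 70 by 70 mm outside. Its floor is 4 mm and its rim 10 mm above the table, so that its own block has 8 mm of play on every side. The origin is the centre of its underside (on the table), z up, x and y along the sides.
- oblong_tray: The oblong storage tray, fixed to the table: a shallow open plywood tray with a cork-coloured floor; oblong, 86 by 44 mm inside, 96 by 54 mm outside. Its floor is 4 mm and its rim 10 mm above the table, so that its own block has 8 mm of play on every side. The origin is the centre of its underside (on the table), z up, x along the long side.
- triangle_tray: The triangle storage tray, fixed to the table: a shallow open plywood tray with a cork-coloured floor; an equal-sided triangle, each inner side 26 mm from the centre and the rim 5 mm thick (inner sides 90 mm). Its floor is 4 mm and its rim 10 mm above the table, so that its own block has 8 mm of play on every side. The origin is the centre of its underside (on the table), z up, x towards one corner.
- ink_jar: Bystander: a closed ink jar, 48 mm across and 55 mm high, loose, upright on the table. The origin is the centre of its underside.
- tape_roll: Bystander: a cardboard-brown ring of tape lying flat, 72 mm across, hole 52 mm, 19 mm high, loose. The origin is the centre of its underside.
Not all that is in view belongs to the job. What is shaped like the triangle_block but blue is not meant.

How it is judged:
By the outcome, as a careful person would: the job done as asked, in the order asked, and still so for the second after the job is handed in, with the robot touching nothing.
It also fails if it takes over 96 s, if anything falls off the work surface, if the arm or the gripper's body presses on something with over 40 N, if the wrist force passes 120 N, or if a joint passes its speed limit or range.

## Working session

There is one attempt and no reset: what is moved stays moved. The work goes in short steps, Python scripts to look and compute and a tool call to move; the robot and the scene stay as the last step left them, time stands still between calls to the robot, and variables do not carry over. Pictures are saved under pics/ and viewed, at most 14 in all, crops included, and the job is handed in when it is done.

Besides the shell and the picture viewer there is one more tool, called after ">>>" by a JSON object that holds its "op" and its "data", one argument or row to a line. servo_tool: Moves the arm, as the interface text tells. Its arguments: {"type":"object","properties":{"commands":{"type":"array"},"force":{"type":"number"}},"required":["commands"]}

```bash
mkdir -p pics; ls; python3 - <<'E'
from bench import arm
import cv2,numpy as np
for n in ("scene","side"):
    p,d=arm.snapshot(n); np.savez(f"pics/{n}0.npz",p=p,d=d)
    cv2.imwrite(f"pics/{n}0.png",p[:,:,::-1])
    c=arm.get_calibration(n); print(n,c)
p,d=arm.snapshot("wrist"); np.savez("pics/wrist0.npz",p=p,d=d); cv2.imwrite("pics/wrist0.png",p[:,:,::-1]); print(arm.get_calibration("wrist"))
print(arm.get_obs())
E
```

```text
pics
scene {'fx': 435.64375034759615, 'fy': 435.64375034759615, 'cx': 325.8030911394851, 'cy': 200.98224735227822, 'R': array([[ 0.74848284,  0.66313413,  0.00515301],
       [ 0.57140169, -0.6409614 , -0.51251204],
       [-0.33656135,  0.38655091, -0.85866458]]), 't': array([-0.4130462 , -0.30277821,  1.43080192])}
side {'fx': 387.9016913518747, 'fy': 387.9016913518747, 'cx': 315.87537256773845, 'cy': 197.75139652335946, 'R': array([[-0.8075006 , -0.5898612 , -0.00256034],
       [-0.36441585,  0.50227706, -0.78416761],
       [ 0.46383605, -0.63228279, -0.6205438 ]]), 't': array([0.43654892, 0.20685183, 0.7303942 ])}
{'fx': 289.137766264579, 'fy': 289.137766264579, 'cx': 320.69044995061, 'cy': 204.47122840329445, 'R': array([[ 9.99999754e-01,  6.98176192e-04, -6.85347345e-05],
       [ 6.88890659e-04, -9.58820847e-01,  2.84010756e-01],
       [ 1.32577016e-04, -2.84010733e-01, -9.58821092e-01]]), 't': array([-0.67528744, -0.03827347,  0.37811131])}
{'t': 0.15, 'qpos': array([-0.10811387,  0.47763547,  0.02236517,  1.55617907, -0.01153268,
        1.10929679, -0.08311824]), 'qd': array([ 0.00067173, -0.0007475 ,  0.0013644 , -0.00454085, -0.00023118,
        0.0019486 ,  0.00057121]), 'joint_torque': array([ 1.55385478e-03, -5.96924365e+01,  1.60940632e+00, -2.81490952e+01,
        1.26662746e-02,  6.56643446e-03,  5.58682734e-05]), 'eef_pos': array([6.74589609e-01, 4.69946040e-06, 2.49551581e-01]), 'ee_rot': array([ 7.07112669e-01,  7.07100552e-01, -5.18066289e-04, -4.63837051e-04]), 'force': array([-0.58114044, -0.70500607, -0.8881099 ]), 'torque': array([-0.01512478,  0.00359146, -0.035549  ]), 'grip_force': 0.0, 'opening': 0.9972319240714597}
```

View pics/scene0.png

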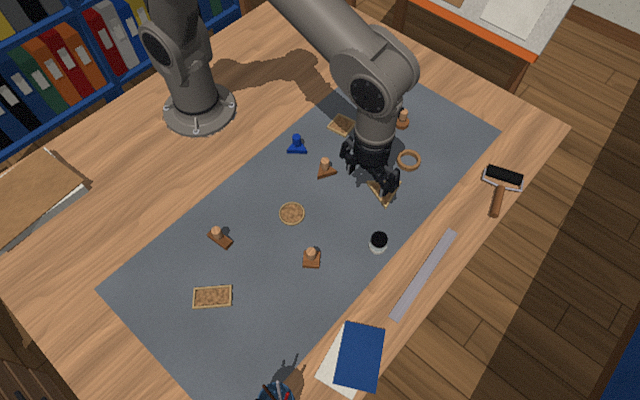

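View pics/side0.png

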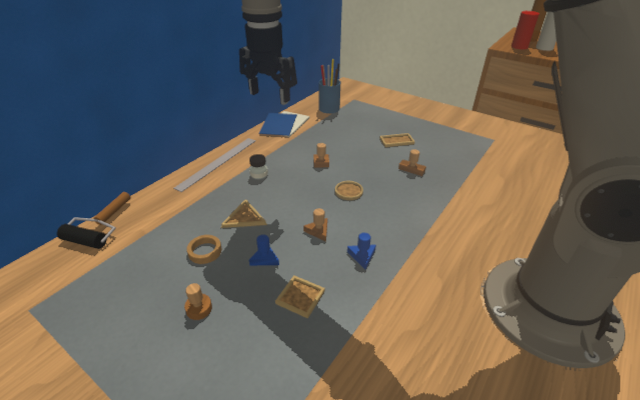

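View pics/wrist0.png

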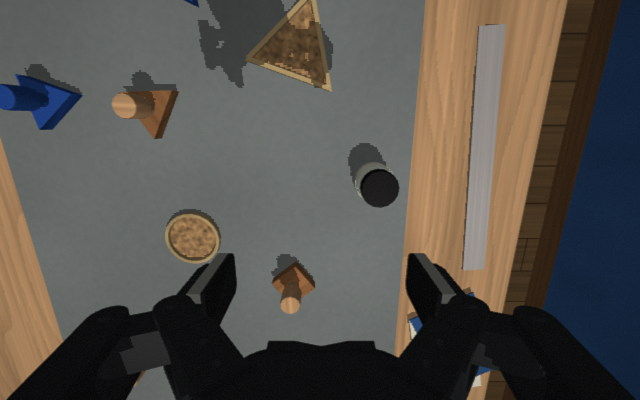

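Side view: the blocks are square (321,155), oblong (413,162), triangle (318,225) and round (197,300). The trays are oblong (397,140), round (349,190), triangle (245,217) and square (301,296). Two blue triangles are decoys, at (264,252) and (363,250). I'll rectify the views metrically and cluster the depth.

```bash
cat > h.py <<'E'
import numpy as np,cv2
from bench import arm
def cloud(d,c):
    v,u=np.nonzero(d>0); z=d[v,u]
    P=np.c_[(u-c["cx"])/c["fx"]*z,(v-c["cy"])/c["fy"]*z,z]
    return (P-c["t"])@c["R"],u,v
def rect(p,c,z,x0,x1,y0,y1,s):
    "top-down picture of plane z: columns = x from x0, rows = y from y1 downward, s m per pixel"
    K=np.array([[c["fx"],0,c["cx"]],[0,c["fy"],c["cy"]],[0,0,1]])
    M=np.array([[s,0,x0],[0,-s,y1],[0,0,z],[0,0,1.]])
    H=K@np.c_[c["R"],c["t"]]@np.array([[s,0,x0],[0,-s,y1],[0,0,z],[0,0,1]])
    return cv2.warpPerspective(p,H,(round((x1-x0)/s),round((y1-y0)/s)),flags=cv2.WARP_INVERSE_MAP|cv2.INTER_CUBIC)
E
python3 - <<'E'
from h import *
for n in ("scene","side"):
    f=np.load(f"pics/{n}0.npz"); c=arm.get_calibration(n); P,u,v=cloud(f["d"],c)
    im=rect(f["p"],c,0.01,.35,.95,-.4,.4,.001)
    for i in range(0,600,100): cv2.line(im,(i,0),(i,799),(255,255,0),1)
    for i in range(0,800,100): cv2.line(im,(0,i),(599,i),(255,255,0),1)
    im=cv2.rotate(im,cv2.ROTATE_90_COUNTERCLOCKWISE)  # rows: x descending up, columns: y descending
    cv2.imwrite(f"pics/{n}_r.png",im[:,:,::-1])
    w=(abs(P[:,0]-.65)<.3)&(abs(P[:,1])<.45)
    for lo,hi in((.045,.07),(.006,.03)):
        m=w&(P[:,2]>lo)&(P[:,2]<hi); g=np.zeros((400,640),np.uint8); g[v[m],u[m]]=1
        N,L,S,_=cv2.connectedComponentsWithStats(g)
        for k in range(1,N):
            if S[k,4]<25: continue
            q=P[(L[v,u]==k)&m]; (cx,cy),(a,b),t=cv2.minAreaRect(q[:,:2].astype(np.float32)*1000)
            zt=np.percentile(q[:,2],95); tt=q[q[:,2]>zt-.004]
            print(n,lo,S[k,4],"px",S[k,:2]+S[k,2:4]//2,"c",round(cx),round(cy),"sz",round(a),round(b),round(t),"zt",round(zt,4),"topc",np.round(tt[:,:2].mean(0),3))
E
```

```text
scene 0.045 58 px [403 113] c 532 387 sz 27 19 84 zt 0.0643 topc [0.532 0.385]
scene 0.045 46 px [297 138] c 357 93 sz 25 13 90 zt 0.0657 topc [0.355 0.091]
scene 0.045 76 px [324 161] c 472 83 sz 27 25 82 zt 0.064 topc [0.472 0.084]
scene 0.045 91 px [216 231] c 408 -273 sz 24 24 1 zt 0.0648 topc [ 0.41  -0.273]
scene 0.045 212 px [379 239] c 740 -6 sz 39 41 39 zt 0.058 topc [ 0.74  -0.006]
scene 0.045 96 px [311 252] c 635 -153 sz 23 24 43 zt 0.0643 topc [ 0.634 -0.152]
scene 0.006 194 px [340 124] c 392 254 sz 72 74 9 zt 0.0125 topc [0.392 0.255]
scene 0.006 108 px [402 123] c 536 384 sz 42 37 46 zt 0.0219 topc [0.536 0.383]
scene 0.006 93 px [299 147] c 363 86 sz 39 36 72 zt 0.0237 topc [0.36  0.091]
scene 0.006 272 px [408 160] c 634 280 sz 71 74 61 zt 0.022 topc [0.637 0.279]
scene 0.006 150 px [327 171] c 482 83 sz 55 42 37 zt 0.0212 topc [0.478 0.08 ]
scene 0.006 463 px [503 191] c 895 350 sz 117 160 13 zt 0.0293 topc [0.895 0.361]
scene 0.006 138 px [382 193] c 644 131 sz 94 77 28 zt 0.0128 topc [0.64  0.132]
scene 0.006 169 px [292 213] c 498 -84 sz 70 74 45 zt 0.0124 topc 
[... 1561 characters left out ...]
006 155 px [348 190] c 497 -83 sz 72 73 46 zt 0.0116 topc [ 0.495 -0.08 ]
side 0.006 829 px [ 93 221] c 899 357 sz 116 171 19 zt 0.0295 topc [0.886 0.378]
side 0.006 270 px [243 213] c 631 150 sz 89 99 9 zt 0.0113 topc [0.641 0.154]
side 0.006 263 px [315 229] c 464 90 sz 60 55 63 zt 0.022 topc [0.469 0.091]
side 0.006 522 px [203 248] c 634 283 sz 70 72 76 zt 0.0201 topc [0.633 0.284]
side 0.006 122 px [354 252] c 364 99 sz 19 37 70 zt 0.02 topc [0.365 0.101]
side 0.006 310 px [264 256] c 513 224 sz 61 33 39 zt 0.0209 topc [0.51  0.228]
side 0.006 413 px [300 295] c 392 255 sz 71 73 8 zt 0.0116 topc [0.391 0.257]
side 0.006 403 px [197 306] c 526 391 sz 47 41 58 zt 0.0199 topc [0.524 0.392]
```

View pics/side_r.png

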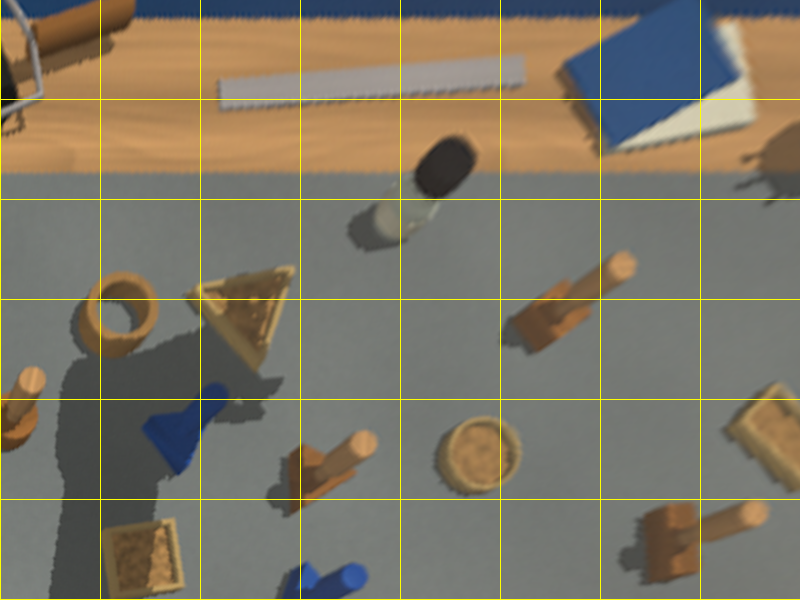

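View pics/scene_r.png

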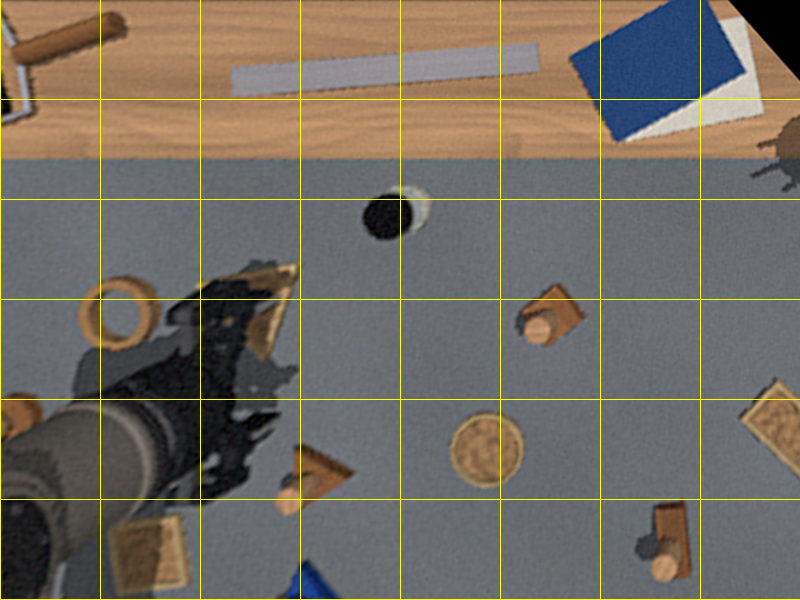

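The rectified views put the round tray at x≈.497, y≈-.083, the triangle tray at about (.641,.151) with yaw 72°, and the square and oblong trays at yaw 8.5° and 46°. I'll cross-check with the wrist view and settle the triangle and square yaws.

```bash
python3 - <<'E'
from h import *
f=np.load("pics/wrist0.npz"); p=f["p"]
# calibration at start (arm has not moved)
c=arm.get_calibration("wrist"); P,u,v=cloud(f["d"],c)
for lo,hi in((.045,.07),(.006,.03)):
    m=(abs(P[:,0]-.65)<.3)&(abs(P[:,1])<.45)&(P[:,2]>lo)&(P[:,2]<hi); g=np.zeros((400,640),np.uint8); g[v[m],u[m]]=1
    N,L,S,_=cv2.connectedComponentsWithStats(g)
    for k in range(1,N):
        if S[k,4]<100: continue
        q=P[(L[v,u]==k)&m]; (cx,cy),(a,b),t=cv2.minAreaRect(q[:,:2].astype(np.float32)*1000)
        zt=np.percentile(q[:,2],95); tt=q[q[:,2]>zt-.004]
        print(lo,S[k,4],S[k,:2]+S[k,2:4]//2,"c",round(cx),round(cy),"sz",round(a),round(b),round(t),"zt",round(zt,4),"topc",np.round(tt[:,:2].mean(0),3))
s=.0005
a=[]
for n,cc in(("scene",0),("side",0),("wrist",0)):
    f=np.load(f"pics/{n}0.npz"); c=arm.get_calibration(n)
    r=[]
    for (x,y,z) in((.471,.086,.018),(.634,-.151,.018),(.642,.151,.01),(.408,-.271,.018)):
        im=rect(f["p"],c,z,x-.06,x+.06,y-.06,y+.06,.0006)
        cv2.line(im,(100,90),(100,110),(255,255,0),1);cv2.line(im,(90,100),(110,100),(255,255,0),1); r.append(im)
    a.append(np.hstack(r))
cv2.imwrite("pics/crops.png",np.vstack(a)[:,:,::-1])
E
```

```text
0.045 683 [15 97] c 358 92 sz 26 16 85 zt 0.0626 topc [0.358 0.092]
0.045 717 [129 106] c 474 84 sz 25 25 23 zt 0.063 topc [0.475 0.084]
0.045 1150 [379 188] c 742 -5 sz 42 42 84 zt 0.0567 topc [ 0.742 -0.004]
0.045 414 [290 301] c 636 -152 sz 26 25 39 zt 0.0631 topc [ 0.637 -0.151]
0.006 1344 [288  45] c 650 158 sz 82 102 71 zt 0.0116 topc [0.645 0.148]
0.006 974 [ 57 102] c 369 90 sz 45 37 90 zt 0.0225 topc [0.363 0.093]
0.006 1053 [147 114] c 474 75 sz 62 54 2 zt 0.0194 topc [0.481 0.082]
0.006 296 [373 180] c 735 3 sz 48 27 41 zt 0.0293 topc [0.732 0.006]
0.006 645 [192 238] c 500 -85 sz 73 72 10 zt 0.011 topc [ 0.5   -0.084]
0.006 744 [293 280] c 636 -152 sz 45 44 38 zt 0.0197 topc [ 0.637 -0.145]
0.006 166 [415 327] c 818 -230 sz 17 40 11 zt 0.0095 topc [ 0.816 -0.226]
0.006 146 [482 376] c 930 -325 sz 42 23 75 zt 0.0097 topc [ 0.929 -0.321]
```

View pics/crops.png

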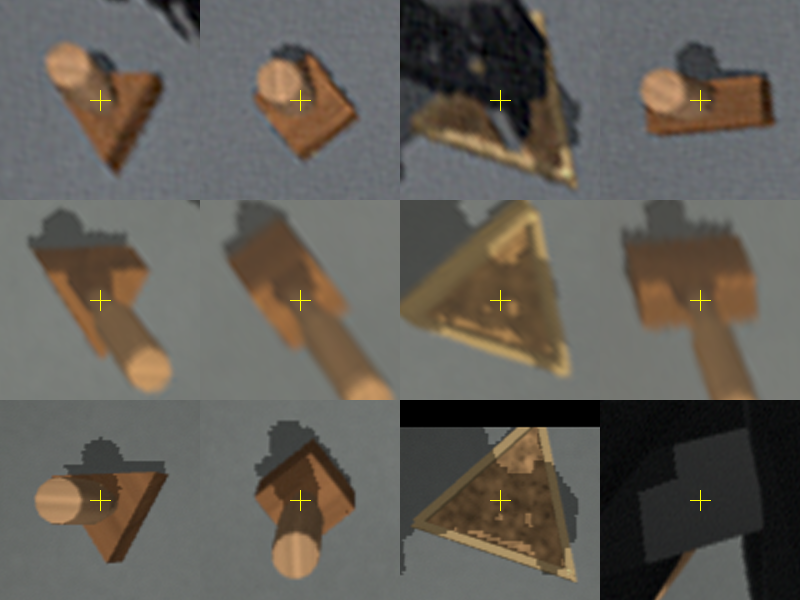

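Wrist view agrees within about 3 mm. Triangle block yaw is about 30° and its tray about 71.5°, the square block about 38° with tray 8.5°, and the oblong block 4.5° with tray 46.5°. Moving above the round block at (.530,.387).

>>> {"op": "servo_tool", "data": {
  "commands": [
    [[0.3, -0.12, 0, 0, 0, 0, 70], [0.6, -0.24, 0, 0, 0, 0, 70], [0.97, -0.36, 0, 0, 0, 0, 70], [0.97, -0.36, 0, 0, 0, 0, 70]]
  ],
  "force": 40
}}

```text
t: 0.48
eef_pos: [0.6361, 0.1073, 0.25]
ee_rot: [0.703, 0.711, 0.001, -0.003]
force: [-0.0, 2.0, 0.4]
opening: 0.816
grip_force: 0.0
```

>>> {"op": "servo_tool", "data": {
  "commands": [
    [[0.3, -0.12, 0, 0, 0, 0, 70], [0.6, -0.24, 0, 0, 0, 0, 70], [0.97, -0.36, 0, 0, 0, 0, 70], [0.97, -0.36, 0, 0, 0, 0, 70]]
  ]
}}

```text
t: 0.82
eef_pos: [0.5993, 0.2041, 0.2501]
ee_rot: [0.703, 0.711, 0.001, -0.003]
force: [-1.1, 2.7, -0.2]
opening: 0.82
grip_force: 0.0
```

>>> {"op": "servo_tool", "data": {
  "commands": [
    [[0.3, -0.12, 0, 0, 0, 0, 70], [0.6, -0.24, 0, 0, 0, 0, 70], [0.97, -0.36, 0, 0, 0, 0, 70], [0.97, -0.36, 0, 0, 0, 0, 70]]
  ]
}}

```text
t: 1.15
eef_pos: [0.5625, 0.3008, 0.2501]
ee_rot: [0.703, 0.711, 0.001, -0.003]
force: [-1.1, 1.8, -0.8]
opening: 0.82
grip_force: 0.0
```

>>> {"op": "servo_tool", "data": {
  "commands": [
    [[0.3, -0.12, 0, 0, 0, 0, 70], [0.6, -0.24, 0.2, 0, 0, 0, 70], [0.96, -0.36, 0.4, 0, 0, 0, 70], [0.96, -0.36, 0.5, 0, 0, 0, 70], [0.96, -0.36, 0.5, 0, 0, 0, 70], [0.96, -0.36, 0.5, 0, 0, 0, 70]]
  ]
}}

```text
t: 1.65
eef_pos: [0.5308, 0.3864, 0.1994]
ee_rot: [0.707, 0.707, -0.001, 0.0]
force: [0.9, -0.4, 0.6]
opening: 0.815
grip_force: 0.0
```

```bash
cat >> h.py <<'E'
def look(name,zs=((.045,.07),(.006,.03)),minpx=150,r=.15):
    o=arm.get_obs(); c=arm.get_calibration("wrist"); p,d=arm.snapshot("wrist")
    cv2.imwrite(f"pics/{name}.png",p[:,:,::-1]); np.savez(f"pics/{name}.npz",p=p,d=d,R=c["R"],t=c["t"])
    e=o["eef_pos"]; print("tcp",np.round(e,4),"t",round(o["t"],2),"open",round(o["opening"],3),"F",np.round(o["force"],1),"grip",round(o["grip_force"],1))
    P,u,v=cloud(d,c); near=np.hypot(P[:,0]-e[0],P[:,1]-e[1])<r
    for lo,hi in zs:
        m=near&(P[:,2]>lo)&(P[:,2]<hi); g=np.zeros((400,640),np.uint8); g[v[m],u[m]]=1
        N,L,S,_=cv2.connectedComponentsWithStats(g)
        for k in range(1,N):
            if S[k,4]<minpx: continue
            q=P[(L[v,u]==k)&m]; (cx,cy),(a,b),t=cv2.minAreaRect(q[:,:2].astype(np.float32)*1000)
            zt=np.percentile(q[:,2],95); tt=q[q[:,2]>zt-.004]
            print(lo,S[k,4],S[k,:2]+S[k,2:4]//2,"c",round(cx,1),round(cy,1),"sz",round(a),round(b),round(t),"zt",round(zt,4),"topc",np.round(tt[:,:2].mean(0),4))
    return o,c,p,d
E
python3 -c "
from h import *
look('w1')"
```

```text
tcp [0.5308 0.3864 0.1994] t 1.65 open 0.815 F [ 0.9 -0.4  0.6] grip 0.0
0.045 626 [321 194] c 531.8 388.5 sz 25 25 88 zt 0.0632 topc [0.5319 0.3883]
0.006 868 [321 183] c 531.3 389.8 sz 47 43 1 zt 0.0193 topc [0.5318 0.3949]
0.006 319 [411 250] c 638.3 311.9 sz 12 41 77 zt 0.0201 topc [0.6436 0.3112]
0.006 297 [384 270] c 607.3 283.0 sz 48 11 89 zt 0.0202 topc [0.607  0.2816]
0.006 204 [313 298] c 524.5 240.4 sz 25 14 35 zt 0.0191 topc [0.5246 0.243 ]
```

>>> {"op": "servo_tool", "data": {
  "commands": [
    [[0.02, 0.01, 0.3, 0, 0, 0, 70], [0.02, 0.01, 0.6, 0, 0, 0, 70], [0.02, 0.01, 0.9, 0, 0, 0, 70], [0.02, 0.01, 1.0, 0, 0, 0, 70]]
  ]
}}

```text
t: 2.03
eef_pos: [0.5318, 0.3858, 0.0973]
ee_rot: [0.708, 0.706, -0.002, 0.0]
force: [-0.9, -1.1, 0.1]
opening: 0.816
grip_force: 0.0
```

>>> {"op": "servo_tool", "data": {
  "commands": [
    [[0, 0, 0.2, 0, 0, 0, 70], [0, 0, 0.4, 0, 0, 0, 70], [0, 0, 0.51, 0, 0, 0, 70], [0, 0, 0.51, 0, 0, 0, 70], [0, 0, 0.51, 0, 0, 0, 20], [0, 0, 0.51, 0, 0, 0, 20], [0, 0, 0.51, 0, 0, 0, 20], [0, 0, 0.51, 0, 0, 0, 20]]
  ]
}}

```text
t: 2.7
eef_pos: [0.5329, 0.3896, 0.051]
ee_rot: [0.707, 0.707, 0.001, 0.0]
force: [0.3, -0.7, 1.1]
opening: 0.291
grip_force: 39.2
```

>>> {"op": "servo_tool", "data": {
  "commands": [
    [[0, 0, 0, 0, 0, 0, 15], [0, 0, 0, 0, 0, 0, 15], [0, 0, 0, 0, 0, 0, 15], [0, 0, 0, 0, 0, 0, 15]]
  ]
}}

```text
t: 3.03
eef_pos: [0.5329, 0.3897, 0.051]
ee_rot: [0.707, 0.707, 0.001, 0.0]
force: [-1.5, -1.4, 6.9]
opening: 0.291
grip_force: 39.4
```

>>> {"op": "servo_tool", "data": {
  "commands": [
    [[0, 0, -0.1, 0, 0, 0, 15], [0, 0, -0.4, 0, 0, 0, 15], [0, 0, -0.7, 0, 0, 0, 15], [0, 0, -1.0, 0, 0, 0, 15], [0, 0, -1.0, 0, 0, 0, 15]]
  ]
}}

```text
t: 3.45
eef_pos: [0.5349, 0.3914, 0.1567]
ee_rot: [0.707, 0.707, 0.005, 0.0]
force: [0.5, 0.4, 0.2]
opening: 0.292
grip_force: 39.4
```

>>> {"op": "servo_tool", "data": {
  "commands": [
    [[-0.15, -0.01, -0.1, 0, 0, 0, 15], [-0.4, -0.03, -0.1, 0, 0, 0, 15], [-0.7, -0.05, -0.1, 0, 0, 0, 15], [-1.0, -0.07, -0.1, 0, 0, 0, 15]]
  ]
}}

```text
t: 3.78
eef_pos: [0.5245, 0.2883, 0.1596]
ee_rot: [0.707, 0.708, 0.0, -0.0]
force: [0.8, -0.8, -1.3]
opening: 0.29
grip_force: 39.5
```

>>> {"op": "servo_tool", "data": {
  "commands": [
    [[-0.3, -0.02, 0, 0, 0, 0, 15], [-0.6, -0.04, 0, 0, 0, 0, 15], [-0.9, -0.06, 0, 0, 0, 0, 15], [-1.0, -0.07, 0, 0, 0, 0, 15]]
  ]
}}

```text
t: 4.12
eef_pos: [0.5176, 0.1833, 0.1593]
ee_rot: [0.709, 0.705, -0.001, 0.001]
force: [-0.3, -0.7, -2.1]
opening: 0.287
grip_force: 39.5
```

>>> {"op": "servo_tool", "data": {
  "commands": [
    [[-0.3, -0.02, 0, 0, 0, 0, 15], [-0.6, -0.04, 0, 0, 0, 0, 15], [-0.9, -0.06, 0, 0, 0, 0, 15], [-1.0, -0.07, 0, 0, 0, 0, 15]]
  ]
}}

```text
t: 4.45
eef_pos: [0.5104, 0.0841, 0.1594]
ee_rot: [0.709, 0.705, -0.001, 0.001]
force: [-0.7, 0.1, -0.5]
opening: 0.292
grip_force: 39.5
```

>>> {"op": "servo_tool", "data": {
  "commands": [
    [[-0.3, -0.02, 0, 0, 0, 0, 15], [-0.6, -0.04, 0, 0, 0, 0, 15], [-0.9, -0.06, 0, 0, 0, 0, 15], [-1.0, -0.07, 0, 0, 0, 0, 15]]
  ]
}}

```text
t: 4.78
eef_pos: [0.5034, -0.0154, 0.1595]
ee_rot: [0.709, 0.705, -0.001, 0.001]
force: [0.1, 0.1, -0.5]
opening: 0.29
grip_force: 39.5
```

>>> {"op": "servo_tool", "data": {
  "commands": [
    [[-0.3, -0.03, 0, 0, 0, 0, 15], [-0.55, -0.05, 0, 0, 0, 0, 15], [-0.7, -0.06, 0, 0, 0, 0, 15], [-0.73, -0.06, 0, 0, 0, 0, 15], [-0.73, -0.06, 0, 0, 0, 0, 15], [-0.73, -0.06, 0, 0, 0, 0, 15]]
  ]
}}

```text
t: 5.28
eef_pos: [0.4983, -0.0825, 0.1594]
ee_rot: [0.707, 0.708, 0.0, -0.0]
force: [0.1, 0.3, -0.7]
opening: 0.288
grip_force: 39.5
```

```bash
python3 -c "
from h import *
look('w2')"
```

```text
tcp [ 0.4983 -0.0825  0.1594] t 5.28 open 0.288 F [ 0.1  0.3 -0.7] grip 39.5
0.045 495 [467 281] c 628.0 -148.4 sz 24 9 61 zt 0.063 topc [ 0.6286 -0.1483]
0.006 387 [291  33] c 477.3 60.4 sz 18 18 32 zt 0.0194 topc [0.4747 0.0596]
0.006 789 [321 188] c 499.6 -76.4 sz 73 55 0 zt 0.0112 topc [ 0.4995 -0.0706]
0.006 963 [443 255] c 629.8 -144.7 sz 44 26 39 zt 0.0202 topc [ 0.6247 -0.1447]
```

View pics/w2.png

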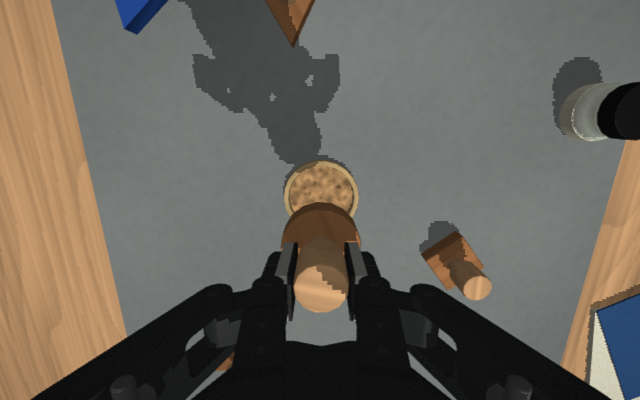

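The round block is held upright, with the tray (about 320,190) right below. It needs a 3 mm correction in y, then descend.

>>> {"op": "servo_tool", "data": {
  "commands": [
    [[-0.03, 0.01, 0.2, 0, 0, 0, 15], [-0.03, 0.01, 0.5, 0, 0, 0, 15], [-0.03, 0.01, 0.75, 0, 0, 0, 15], [-0.03, 0.01, 0.9, 0, 0, 0, 15], [-0.03, 0.01, 0.98, 0, 0, 0, 15], [-0.03, 0.01, 0.98, 0, 0, 0, 15], [-0.03, 0.01, 0.98, 0, 0, 0, 15]]
  ]
}}

```text
t: 5.92
eef_pos: [0.4994, -0.0861, 0.0615]
ee_rot: [0.707, 0.708, 0.0, -0.0]
force: [-0.5, 0.5, -0.9]
opening: 0.289
grip_force: 39.5
```

>>> {"op": "servo_tool", "data": {
  "commands": [
    [[0, 0, 0.02, 0, 0, 0, 15], [0, 0, 0.04, 0, 0, 0, 15], [0, 0, 0.06, 0, 0, 0, 15], [0, 0, 0.06, 0, 0, 0, 15]]
  ]
}}

```text
t: 6.25
eef_pos: [0.4992, -0.087, 0.0555]
ee_rot: [0.707, 0.707, 0.0, 0.0]
force: [-0.0, -0.6, -0.3]
opening: 0.29
grip_force: 39.5
```

>>> {"op": "servo_tool", "data": {
  "commands": [
    [[0, 0, 0.01, 0, 0, 0, 15], [0, 0, 0.015, 0, 0, 0, 15], [0, 0, 0.015, 0, 0, 0, 15], [0, 0, 0.015, 0, 0, 0, 15]]
  ]
}}

```text
t: 6.58
eef_pos: [0.4992, -0.0871, 0.0549]
ee_rot: [0.707, 0.707, 0.0, 0.0]
force: [-3.3, 1.0, 11.4]
opening: 0.293
grip_force: 40.8
```

>>> {"op": "servo_tool", "data": {
  "commands": [
    [[0, 0, -0.01, 0, 0, 0, 60], [0, 0, -0.01, 0, 0, 0, 70], [0, 0, -0.01, 0, 0, 0, 70], [0, 0, -0.01, 0, 0, 0, 70], [0, 0, -0.2, 0, 0, 0, 70], [0, 0, -0.5, 0, 0, 0, 70], [0, 0, -0.8, 0, 0, 0, 70], [0, 0, -1.0, 0, 0, 0, 70]]
  ]
}}

```text
t: 7.25
eef_pos: [0.4997, -0.0871, 0.156]
ee_rot: [0.707, 0.707, 0.001, 0.001]
force: [1.4, -0.2, -0.0]
opening: 0.821
grip_force: 0.0
```

>>> {"op": "servo_tool", "data": {
  "commands": [
    [[0, 0, -0.3, 0, 0, 0, 70], [0, 0.2, -0.45, 0, 0, 0, 70], [-0.2, 0.4, -0.45, 0, 0, 0, 70], [-0.4, 0.7, -0.45, 0, 0, 0, 70], [-0.65, 0.9, -0.45, 0, 0, 0, 70]]
  ]
}}

```text
t: 7.67
eef_pos: [0.5914, -0.1511, 0.1994]
ee_rot: [0.706, 0.708, 0.001, 0.001]
force: [0.4, 0.5, -0.4]
opening: 0.819
grip_force: 0.0
```

>>> {"op": "servo_tool", "data": {
  "commands": [
    [[0, 0.3, 0, 0, 0, 0, 70], [0, 0.47, 0, 0, 0, 0, 70], [0, 0.47, 0, 0, 0, 0, 70], [0, 0.47, 0, 0, 0, 0, 70]]
  ]
}}

```text
t: 8.0
eef_pos: [0.6361, -0.1517, 0.198]
ee_rot: [0.707, 0.707, -0.0, -0.0]
force: [-0.4, 0.4, -0.0]
opening: 0.819
grip_force: 0.0
```

```bash
python3 -c "
from h import *
look('w3',r=.18)"
```

```text
tcp [ 0.6361 -0.1517  0.198 ] t 8.0 open 0.819 F [-0.4  0.4 -0. ] grip 0.0
0.045 1367 [444  31] c 735.2 -14.6 sz 21 42 55 zt 0.0564 topc [ 0.7356 -0.0129]
0.045 983 [167 129] c 501.0 -89.3 sz 25 25 41 zt 0.067 topc [ 0.501 -0.089]
0.045 629 [320 197] c 636.2 -151.9 sz 24 25 88 zt 0.0631 topc [ 0.636  -0.1521]
0.006 720 [428  42] c 733.2 -15.9 sz 22 48 52 zt 0.0296 topc [ 0.7297 -0.016 ]
0.006 2127 [195 123] c 506.3 -87.1 sz 73 60 77 zt 0.023 topc [ 0.507  -0.0881]
0.006 989 [320 182] c 636.1 -152.8 sz 44 44 38 zt 0.0192 topc [ 0.6363 -0.1449]
```

View pics/w3.png

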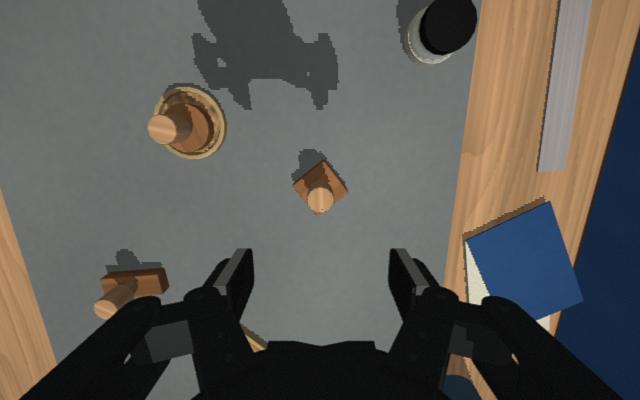

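The round block sits flat in its tray (handle at 165,128) and the square block is centred below at (320,190). Picking it with the tool turned 30°, so its yaw comes right when I turn back.

>>> {"op": "servo_tool", "data": {
  "commands": [
    [[0, 0, 0.1, 0, 0, -0.2, 70], [0, 0, 0.3, 0, 0, -0.4, 70], [0, 0, 0.5, 0, 0, -0.6, 70], [0, 0, 0.7, 0, 0, -0.8, 70], [0, 0, 0.8, 0, 0, -1.0, 70], [0, 0, 0.8, 0, 0, -1.0, 70]]
  ]
}}

```text
t: 8.55
eef_pos: [0.6328, -0.1518, 0.1161]
ee_rot: [0.498, 0.867, -0.001, -0.003]
force: [-1.1, -0.4, -0.1]
opening: 0.818
grip_force: 0.0
```

>>> {"op": "servo_tool", "data": {
  "commands": [
    [[0, 0, 0.3, 0, 0, 0, 70], [0, 0, 0.6, 0, 0, 0, 70], [0, 0, 0.69, 0, 0, 0, 70], [0, 0, 0.69, 0, 0, 0, 70], [0, 0, 0.69, 0, 0, 0, 15], [0, 0, 0.69, 0, 0, 0, 15], [0, 0, 0.69, 0, 0, 0, 15], [0, 0, 0.69, 0, 0, 0, 15]]
  ]
}}

```text
t: 9.22
eef_pos: [0.6372, -0.1522, 0.0517]
ee_rot: [0.5, 0.866, 0.0, 0.001]
force: [-2.1, -0.5, 4.1]
opening: 0.287
grip_force: 39.0
```

>>> {"op": "servo_tool", "data": {
  "commands": [
    [[0, 0, 0, 0, 0, 0, 15], [0, 0, 0, 0, 0, 0, 15], [0, 0, -0.2, 0, 0, 0, 15], [0, 0, -0.5, 0, 0, 0, 15], [0, 0, -0.8, 0, 0, 0, 15], [0, 0, -1.0, 0, 0, 0, 15]]
  ]
}}

```text
t: 9.72
eef_pos: [0.6369, -0.1522, 0.153]
ee_rot: [0.5, 0.866, 0.001, 0.001]
force: [0.6, -0.9, -1.4]
opening: 0.292
grip_force: 39.5
```

>>> {"op": "servo_tool", "data": {
  "commands": [
    [[0, 0, -0.1, 0, 0, 0.2, 15], [0, 0, -0.1, 0, 0, 0.4, 15], [0, 0, -0.1, 0, 0, 0.6, 15], [0, 0, -0.1, 0, 0, 0.8, 15], [0, 0, -0.1, 0, 0, 1.0, 15], [0, 0, -0.1, 0, 0, 1.0, 15]]
  ]
}}

```text
t: 10.22
eef_pos: [0.636, -0.1518, 0.1602]
ee_rot: [0.708, 0.706, 0.0, 0.0]
force: [-0.6, 0.4, -0.9]
opening: 0.292
grip_force: 39.5
```

>>> {"op": "servo_tool", "data": {
  "commands": [
    [[0.15, -0.09, 0, 0, 0, 0, 15], [0.4, -0.24, 0, 0, 0, 0, 15], [0.7, -0.42, 0, 0, 0, 0, 15], [1.0, -0.6, 0, 0, 0, 0, 15]]
  ]
}}

```text
t: 10.55
eef_pos: [0.5753, -0.0515, 0.1599]
ee_rot: [0.706, 0.708, 0.0, 0.0]
force: [0.9, 1.5, -1.2]
opening: 0.29
grip_force: 39.5
```

>>> {"op": "servo_tool", "data": {
  "commands": [
    [[0.3, -0.18, 0, 0, 0, 0, 15], [0.6, -0.36, 0, 0, 0, 0, 15], [0.9, -0.54, 0, 0, 0, 0, 15], [1.0, -0.6, 0, 0, 0, 0, 15]]
  ]
}}

```text
t: 10.88
eef_pos: [0.5132, 0.053, 0.16]
ee_rot: [0.704, 0.71, 0.0, -0.001]
force: [-0.4, 0.4, -1.5]
opening: 0.294
grip_force: 39.6
```

>>> {"op": "servo_tool", "data": {
  "commands": [
    [[0.3, -0.18, 0, 0, 0, 0, 15], [0.6, -0.36, 0, 0, 0, 0, 15], [0.9, -0.54, 0, 0, 0, 0, 15], [1.0, -0.6, 0, 0, 0, 0, 15]]
  ]
}}

```text
t: 11.22
eef_pos: [0.4535, 0.1525, 0.1602]
ee_rot: [0.704, 0.71, 0.0, -0.001]
force: [-0.3, 0.8, -0.7]
opening: 0.289
grip_force: 39.6
```

>>> {"op": "servo_tool", "data": {
  "commands": [
    [[0.3, -0.18, 0, 0, 0, 0, 15], [0.6, -0.36, 0, 0, 0, 0, 15], [0.9, -0.54, 0, 0, 0, 0, 15], [1.0, -0.62, 0, 0, 0, 0, 15], [1.0, -0.62, 0, 0, 0, 0, 15], [1.0, -0.62, 0, 0, 0, 0, 15]]
  ]
}}

```text
t: 11.72
eef_pos: [0.3939, 0.2483, 0.1601]
ee_rot: [0.706, 0.708, 0.0, 0.0]
force: [0.6, -0.4, -0.9]
opening: 0.289
grip_force: 39.6
```

```bash
python3 -c "
from h import *
look('w4')"
```

```text
tcp [0.3939 0.2483 0.1601] t 11.72 open 0.289 F [ 0.6 -0.4 -0.9] grip 39.6
0.045 954 [462 240] c 515.9 220.2 sz 25 26 6 zt 0.063 topc [0.5157 0.2208]
0.006 1023 [319 183] c 394.4 254.4 sz 70 70 8 zt 0.0114 topc [0.3958 0.2702]
0.006 1369 [435 218] c 516.6 220.6 sz 62 37 38 zt 0.0197 topc [0.5112 0.227 ]
0.006 245 [300 322] c 372.4 102.3 sz 6 30 74 zt 0.0188 topc [0.3706 0.1033]
```

View pics/w4.png

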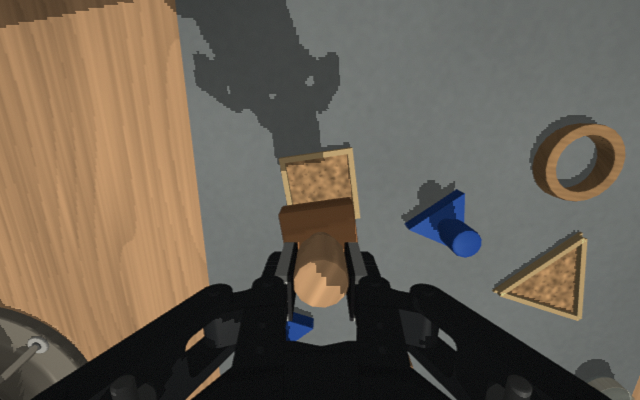

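The tray (about 320,182) matches the block's yaw. It needs +6 mm in y, then descend.

>>> {"op": "servo_tool", "data": {
  "commands": [
    [[0.03, 0, 0.2, 0, 0, 0, 15], [0.06, 0, 0.5, 0, 0, 0, 15], [0.06, 0, 0.75, 0, 0, 0, 15], [0.06, 0, 0.9, 0, 0, 0, 15], [0.06, 0, 0.98, 0, 0, 0, 15], [0.06, 0, 0.98, 0, 0, 0, 15], [0.06, 0, 0.98, 0, 0, 0, 15]]
  ]
}}

```text
t: 12.35
eef_pos: [0.3948, 0.2533, 0.062]
ee_rot: [0.708, 0.707, -0.0, 0.0]
force: [-0.9, 0.3, -0.6]
opening: 0.293
grip_force: 39.6
```

>>> {"op": "servo_tool", "data": {
  "commands": [
    [[0, 0, 0.02, 0, 0, 0, 15], [0, 0, 0.04, 0, 0, 0, 15], [0, 0, 0.06, 0, 0, 0, 15], [0, 0, 0.06, 0, 0, 0, 15], [0, 0, 0.06, 0, 0, 0, 15]]
  ]
}}

```text
t: 12.77
eef_pos: [0.3941, 0.2541, 0.056]
ee_rot: [0.707, 0.707, 0.0, 0.0]
force: [-0.3, -1.3, -1.6]
opening: 0.291
grip_force: 39.6
```

>>> {"op": "servo_tool", "data": {
  "commands": [
    [[0, 0, 0.01, 0, 0, 0, 15], [0, 0, 0.01, 0, 0, 0, 15], [0, 0, 0.01, 0, 0, 0, 15]]
  ]
}}

```text
t: 13.02
eef_pos: [0.3941, 0.2542, 0.0557]
ee_rot: [0.707, 0.707, 0.0, 0.0]
force: [-1.8, -1.7, 9.9]
opening: 0.295
grip_force: 40.8
```

>>> {"op": "servo_tool", "data": {
  "commands": [
    [[0, 0, -0.01, 0, 0, 0, 60], [0, 0, -0.01, 0, 0, 0, 70], [0, 0, -0.01, 0, 0, 0, 70], [0, 0, -0.01, 0, 0, 0, 70], [0, 0, -0.2, 0, 0, 0, 70], [0, 0, -0.5, 0, 0, 0, 70], [0, 0, -0.8, 0, 0, 0, 70], [0, 0, -1.0, 0, 0, 0, 70]]
  ]
}}

```text
t: 13.68
eef_pos: [0.3945, 0.2544, 0.157]
ee_rot: [0.707, 0.707, 0.001, 0.0]
force: [2.0, 0.5, 0.3]
opening: 0.822
grip_force: 0.0
```

>>> {"op": "servo_tool", "data": {
  "commands": [
    [[0, 0.1, -0.3, 0, 0, 0, 70], [0, 0.4, -0.45, 0, 0, 0, 70], [-0.2, 0.7, -0.45, 0, 0, 0, 70], [-0.5, 0.9, -0.45, 0, 0, 0, 70], [-0.9, 1.0, -0.45, 0, 0, 0, 70]]
  ]
}}

```text
t: 14.1
eef_pos: [0.4967, 0.1653, 0.2004]
ee_rot: [0.706, 0.708, 0.002, 0.0]
force: [1.1, -0.7, 0.8]
opening: 0.818
grip_force: 0.0
```

```bash
python3 -c "
from h import *
look('w5',r=.2)"
```

```text
tcp [0.4967 0.1653 0.2004] t 14.1 open 0.818 F [ 1.1 -0.7  0.8] grip 0.0
0.045 962 [203  97] c 395.2 254.3 sz 25 25 44 zt 0.067 topc [0.3955 0.2543]
0.045 665 [342 139] c 516.7 219.9 sz 25 25 56 zt 0.0633 topc [0.5167 0.2199]
0.045 667 [179 263] c 352.5 93.2 sz 26 25 77 zt 0.0629 topc [0.3526 0.0938]
0.045 593 [297 271] c 473.3 85.2 sz 24 25 80 zt 0.063 topc [0.4734 0.0856]
0.006 1869 [459  72] c 629.7 275.0 sz 53 71 39 zt 0.0204 topc [0.6267 0.2746]
0.006 1398 [219 100] c 394.3 254.2 sz 71 70 9 zt 0.0113 topc [0.3963 0.2566]
0.006 1454 [218 100] c 393.5 254.2 sz 47 44 8 zt 0.0232 topc [0.4013 0.2535]
0.006 958 [332 133] c 521.7 213.0 sz 61 52 37 zt 0.0194 topc [0.515 0.222]
0.006 1456 [441 194] c 650.9 161.7 sz 89 103 72 zt 0.0115 topc [0.6472 0.1524]
0.006 1037 [198 249] c 346.4 99.9 sz 61 54 40 zt 0.0193 topc [0.3556 0.0991]
0.006 881 [298 252] c 472.9 87.1 sz 62 32 2 zt 0.0193 topc [0.4735 0.0937]
```

>>> {"op": "servo_tool", "data": {
  "commands": [
    [[-0.3, 0, 0, 0, 0, 0, 70], [-0.65, 0, 0, 0, 0, 0, 70], [-1.0, 0, 0, 0, 0, 0, 70]]
  ]
}}

```text
t: 14.4
eef_pos: [0.4936, 0.063, 0.1995]
ee_rot: [0.707, 0.707, -0.0, -0.0]
force: [0.5, 0.1, 0.3]
opening: 0.821
grip_force: 0.0
```

>>> {"op": "servo_tool", "data": {
  "commands": [
    [[-0.35, 0, 0, 0, 0, 0, 70], [-0.7, 0, 0, 0, 0, 0, 70], [-1.0, 0, 0, 0, 0, 0, 70]]
  ]
}}

```text
t: 14.65
eef_pos: [0.4933, -0.0384, 0.1997]
ee_rot: [0.708, 0.707, -0.0, 0.0]
force: [0.5, 0.5, -0.3]
opening: 0.823
grip_force: 0.0
```

>>> {"op": "servo_tool", "data": {
  "commands": [
    [[-0.35, 0, 0, 0, 0, 0, 70], [-0.7, 0, 0, 0, 0, 0, 70], [-1.0, 0, 0, 0, 0, 0, 70]]
  ]
}}

```text
t: 14.9
eef_pos: [0.4933, -0.1383, 0.1997]
ee_rot: [0.708, 0.707, -0.0, 0.0]
force: [0.4, -0.1, 0.2]
opening: 0.819
grip_force: 0.0
```

>>> {"op": "servo_tool", "data": {
  "commands": [
    [[-0.35, -0.2, 0, 0, 0, 0, 70], [-0.7, -0.4, 0, 0, 0, 0, 70], [-1.0, -0.6, 0, 0, 0, 0, 70], [-1.0, -0.6, 0, 0, 0, 0, 70]]
  ]
}}

```text
t: 15.23
eef_pos: [0.4289, -0.2425, 0.1996]
ee_rot: [0.711, 0.703, -0.002, -0.0]
force: [-0.6, -0.7, -0.3]
opening: 0.824
grip_force: 0.0
```

>>> {"op": "servo_tool", "data": {
  "commands": [
    [[-0.2, -0.2, 0, 0, 0, 0, 70], [-0.35, -0.25, 0, 0, 0, 0, 70], [-0.35, -0.25, 0, 0, 0, 0, 70], [-0.35, -0.25, 0, 0, 0, 0, 70]]
  ]
}}

```text
t: 15.57
eef_pos: [0.4087, -0.2711, 0.1997]
ee_rot: [0.708, 0.706, 0.0, -0.0]
force: [0.3, 0.1, 0.4]
opening: 0.823
grip_force: 0.0
```

```bash
python3 -c "
from h import *
look('w6',r=.15)"
```

```text
tcp [ 0.4087 -0.2711  0.1997] t 15.57 open 0.823 F [0.3 0.1 0.4] grip 0.0
0.045 620 [321 198] c 409.6 -272.6 sz 25 25 39 zt 0.0632 topc [ 0.4096 -0.2724]
0.006 1263 [321 188] c 409.6 -273.0 sz 70 28 5 zt 0.0193 topc [ 0.4098 -0.2709]
```

>>> {"op": "servo_tool", "data": {
  "commands": [
    [[-0.01, 0.01, 0, 0, 0, 0.2, 70], [-0.01, 0.01, 0.1, 0, 0, 0.4, 70], [-0.01, 0.01, 0.2, 0, 0, 0.6, 70], [-0.01, 0.01, 0.3, 0, 0, 0.8, 70], [-0.01, 0.01, 0.4, 0, 0, 1.0, 70], [-0.01, 0.01, 0.5, 0, 0, 1.0, 70]]
  ]
}}

```text
t: 16.12
eef_pos: [0.411, -0.2704, 0.1492]
ee_rot: [0.866, 0.5, 0.0, -0.0]
force: [0.3, 0.1, -0.5]
opening: 0.817
grip_force: 0.0
```

>>> {"op": "servo_tool", "data": {
  "commands": [
    [[0, 0, 0.2, 0, 0, 0.2, 70], [0, 0, 0.3, 0, 0, 0.38, 70], [0, 0, 0.3, 0, 0, 0.38, 70]]
  ]
}}

```text
t: 16.37
eef_pos: [0.4094, -0.2701, 0.1176]
ee_rot: [0.911, 0.412, -0.001, -0.002]
force: [-1.1, 0.2, -1.4]
opening: 0.82
grip_force: 0.0
```

>>> {"op": "servo_tool", "data": {
  "commands": [
    [[0, 0, 0.3, 0, 0, 0, 70], [0, 0, 0.6, 0, 0, 0, 70], [0, 0, 0.7, 0, 0, 0, 70], [0, 0, 0.7, 0, 0, 0, 70], [0, 0, 0.7, 0, 0, 0, 15], [0, 0, 0.7, 0, 0, 0, 15], [0, 0, 0.7, 0, 0, 0, 15], [0, 0, 0.7, 0, 0, 0, 15]]
  ]
}}

```text
t: 17.03
eef_pos: [0.411, -0.2724, 0.0512]
ee_rot: [0.911, 0.412, 0.001, 0.001]
force: [-1.1, 0.9, 8.5]
opening: 0.292
grip_force: 38.6
```

>>> {"op": "servo_tool", "data": {
  "commands": [
    [[0, 0, 0, 0, 0, 0, 15], [0, 0, 0, 0, 0, 0, 15], [0, 0, -0.2, 0, 0, 0, 15], [0, 0, -0.5, 0, 0, 0, 15], [0, 0, -0.8, 0, 0, 0, 15], [0, 0, -1.0, 0, 0, 0, 15]]
  ]
}}

```text
t: 17.53
eef_pos: [0.4107, -0.2726, 0.1528]
ee_rot: [0.911, 0.411, 0.001, 0.001]
force: [1.3, -0.4, -1.1]
opening: 0.294
grip_force: 39.4
```

>>> {"op": "servo_tool", "data": {
  "commands": [
    [[0, 0, -0.1, 0, 0, -0.2, 15], [0, 0, -0.1, 0, 0, -0.4, 15], [0, 0, -0.1, 0, 0, -0.6, 15], [0, 0, -0.1, 0, 0, -0.8, 15], [0, 0, -0.1, 0, 0, -1.0, 15], [0, 0, -0.1, 0, 0, -1.0, 15]]
  ]
}}

```text
t: 18.03
eef_pos: [0.41, -0.2721, 0.1606]
ee_rot: [0.773, 0.635, 0.0, 0.0]
force: [0.0, 0.5, -0.1]
opening: 0.29
grip_force: 39.4
```

>>> {"op": "servo_tool", "data": {
  "commands": [
    [[0, 0, 0, 0, 0, -0.2, 15], [0, 0, 0, 0, 0, -0.38, 15], [0, 0, 0, 0, 0, -0.38, 15], [0, 0, 0, 0, 0, -0.38, 15]]
  ]
}}

```text
t: 18.37
eef_pos: [0.41, -0.2721, 0.1601]
ee_rot: [0.709, 0.705, 0.0, 0.0]
force: [0.5, 0.1, -1.5]
opening: 0.289
grip_force: 39.4
```

Now to the oblong tray at about (.518,-.392): dx +.107, dy -.12.

>>> {"op": "servo_tool", "data": {
  "commands": [
    [[-0.15, 0.13, 0, 0, 0, 0, 15], [-0.4, 0.36, 0, 0, 0, 0, 15], [-0.7, 0.62, 0, 0, 0, 0, 15], [-1.0, 0.89, 0, 0, 0, 0, 15], [-1.0, 0.89, 0, 0, 0, 0, 15]]
  ]
}}

```text
t: 18.78
eef_pos: [0.5034, -0.3776, 0.1602]
ee_rot: [0.709, 0.705, -0.0, 0.003]
force: [0.4, -1.1, 0.6]
opening: 0.289
grip_force: 39.5
```

>>> {"op": "servo_tool", "data": {
  "commands": [
    [[-0.15, 0.15, 0, 0, 0, 0, 15], [-0.17, 0.18, 0, 0, 0, 0, 15], [-0.17, 0.18, 0, 0, 0, 0, 15], [-0.17, 0.18, 0, 0, 0, 0, 15]]
  ]
}}

```text
t: 19.12
eef_pos: [0.5166, -0.3884, 0.1596]
ee_rot: [0.708, 0.707, -0.0, -0.0]
force: [0.1, 0.8, -1.8]
opening: 0.29
grip_force: 39.6
```

```bash
python3 -c "
from h import *
look('w7',r=.15)"
```

```text
tcp [ 0.5166 -0.3884  0.1596] t 19.12 open 0.29 F [ 0.1  0.8 -1.8] grip 39.6
0.006 1091 [321 191] c 516.7 -393.8 sz 96 55 46 zt 0.0113 topc [ 0.5154 -0.3792]
```

View pics/w7.png

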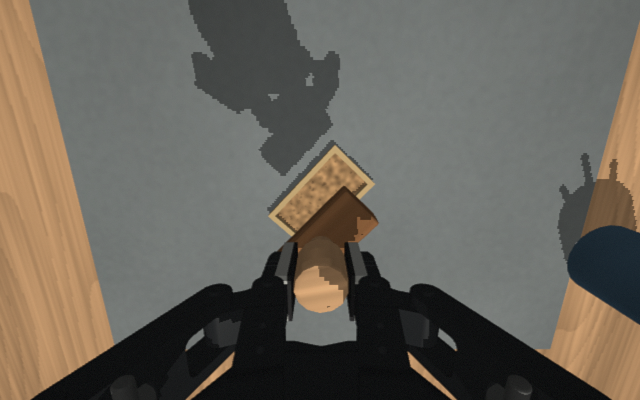

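The block at (340,215) is parallel to the tray at (320,190), which is centred at (.517,-.394). Shift y by -5 mm and descend.

>>> {"op": "servo_tool", "data": {
  "commands": [
    [[-0.03, 0, 0.2, 0, 0, 0, 15], [-0.05, 0, 0.5, 0, 0, 0, 15], [-0.05, 0, 0.75, 0, 0, 0, 15], [-0.05, 0, 0.9, 0, 0, 0, 15], [-0.05, 0, 0.98, 0, 0, 0, 15], [-0.05, 0, 0.98, 0, 0, 0, 15], [-0.05, 0, 0.98, 0, 0, 0, 15]]
  ]
}}

```text
t: 19.75
eef_pos: [0.517, -0.3938, 0.0624]
ee_rot: [0.707, 0.707, 0.0, 0.0]
force: [0.5, -0.5, -0.1]
opening: 0.291
grip_force: 39.6
```

>>> {"op": "servo_tool", "data": {
  "commands": [
    [[0, 0, 0.02, 0, 0, 0, 15], [0, 0, 0.04, 0, 0, 0, 15], [0, 0, 0.06, 0, 0, 0, 15], [0, 0, 0.06, 0, 0, 0, 15], [0, 0, 0.06, 0, 0, 0, 15]]
  ]
}}

```text
t: 20.17
eef_pos: [0.5171, -0.394, 0.0561]
ee_rot: [0.707, 0.707, 0.0, 0.0]
force: [0.6, -0.0, -0.7]
opening: 0.291
grip_force: 39.6
```

>>> {"op": "servo_tool", "data": {
  "commands": [
    [[0, 0, 0.01, 0, 0, 0, 15], [0, 0, 0.01, 0, 0, 0, 15], [0, 0, 0.01, 0, 0, 0, 15]]
  ]
}}

```text
t: 20.42
eef_pos: [0.5172, -0.3942, 0.0554]
ee_rot: [0.707, 0.707, 0.0, 0.0]
force: [-1.4, 1.4, 5.7]
opening: 0.294
grip_force: 39.9
```

>>> {"op": "servo_tool", "data": {
  "commands": [
    [[0, 0, -0.005, 0, 0, 0, 60], [0, 0, -0.005, 0, 0, 0, 70], [0, 0, -0.005, 0, 0, 0, 70], [0, 0, -0.005, 0, 0, 0, 70], [0, 0, -0.2, 0, 0, 0, 70], [0, 0, -0.5, 0, 0, 0, 70], [0, 0, -0.8, 0, 0, 0, 70], [0, 0, -1.0, 0, 0, 0, 70]]
  ]
}}

```text
t: 21.08
eef_pos: [0.5176, -0.3946, 0.1573]
ee_rot: [0.707, 0.707, 0.0, 0.001]
force: [0.7, -0.7, -0.7]
opening: 0.823
grip_force: 0.0
```

>>> {"op": "servo_tool", "data": {
  "commands": [
    [[0.1, 0, -0.3, 0, 0, 0, 70], [0.4, -0.03, -0.45, 0, 0, 0, 70], [0.7, -0.06, -0.45, 0, 0, 0, 70], [1.0, -0.1, -0.45, 0, 0, 0, 70]]
  ]
}}

```text
t: 21.42
eef_pos: [0.5075, -0.2935, 0.2012]
ee_rot: [0.707, 0.707, 0.001, 0.001]
force: [1.0, 0.6, -0.3]
opening: 0.817
grip_force: 0.0
```

>>> {"op": "servo_tool", "data": {
  "commands": [
    [[0.35, -0.03, 0, 0, 0, 0, 70], [0.7, -0.06, 0, 0, 0, 0, 70], [1.0, -0.1, 0, 0, 0, 0, 70]]
  ]
}}

```text
t: 21.67
eef_pos: [0.4968, -0.1916, 0.1998]
ee_rot: [0.707, 0.707, 0.0, -0.0]
force: [0.7, 0.9, 0.0]
opening: 0.813
grip_force: 0.0
```

>>> {"op": "servo_tool", "data": {
  "commands": [
    [[0.35, -0.03, 0, 0, 0, 0, 70], [0.7, -0.06, 0, 0, 0, 0, 70], [1.0, -0.1, 0, 0, 0, 0, 70]]
  ]
}}

```text
t: 21.92
eef_pos: [0.4867, -0.0916, 0.1999]
ee_rot: [0.707, 0.707, 0.0, 0.0]
force: [0.0, 0.8, -0.5]
opening: 0.819
grip_force: 0.0
```

>>> {"op": "servo_tool", "data": {
  "commands": [
    [[0.35, -0.03, 0, 0, 0, 0, 70], [0.7, -0.06, 0, 0, 0, 0, 70], [1.0, -0.1, 0, 0, 0, 0, 70]]
  ]
}}

```text
t: 22.17
eef_pos: [0.4767, 0.0083, 0.1999]
ee_rot: [0.707, 0.707, 0.0, 0.0]
force: [0.7, 0.7, 0.5]
opening: 0.817
grip_force: 0.0
```

>>> {"op": "servo_tool", "data": {
  "commands": [
    [[0.35, -0.03, 0, 0, 0, 0, 70], [0.65, -0.04, 0, 0, 0, 0, 70], [0.8, -0.04, 0, 0, 0, 0, 70], [0.8, -0.04, 0, 0, 0, 0, 70], [0.8, -0.04, 0, 0, 0, 0, 70]]
  ]
}}

```text
t: 22.58
eef_pos: [0.4729, 0.0865, 0.1997]
ee_rot: [0.706, 0.708, -0.0, 0.0]
force: [0.2, -1.0, -0.2]
opening: 0.823
grip_force: 0.0
```

```bash
python3 -c "
from h import *
look('w8',r=.22)"
```

```text
tcp [0.4729 0.0865 0.1997] t 22.58 open 0.823 F [ 0.2 -1.  -0.2] grip 0.0
0.045 356 [224   7] c 396.7 245.0 sz 23 8 12 zt 0.0662 topc [0.3953 0.2437]
0.045 989 [373  41] c 516.6 219.1 sz 25 25 57 zt 0.0633 topc [0.5164 0.2192]
0.045 738 [193 189] c 352.3 93.0 sz 25 25 67 zt 0.0629 topc [0.3524 0.0934]
0.045 624 [320 198] c 472.9 84.7 sz 25 25 17 zt 0.0631 topc [0.4732 0.085 ]
0.045 200 [343 337] c 498.9 -81.0 sz 25 11 6 zt 0.0601 topc [ 0.4979 -0.0774]
0.006 1074 [239  30] c 395.8 244.0 sz 70 51 8 zt 0.0114 topc [0.3944 0.2342]
0.006 1525 [237  21] c 395.7 246.4 sz 45 30 9 zt 0.0233 topc [0.3976 0.2433]
0.006 156 [472  11] c 614.1 254.0 sz 2 19 50 zt 0.0196 topc [0.6142 0.2541]
0.006 1159 [358  57] c 516.1 217.7 sz 32 62 67 zt 0.0195 topc [0.512  0.2114]
0.006 1658 [473 122] c 653.2 136.6 sz 97 90 41 zt 0.0116 topc [0.647  0.1491]
0.006 1112 [213 183] c 348.9 85.0 sz 53 62 70 zt 0.0192 topc [0.3553 0.0964]
0.006 828 [320 185] c 472.9 88.4 sz 62 28 2 zt 0.0194 topc [0.473  0.0942]
0.006 1516 [341 315] c 499.3 -83.1 sz 73 70 7 zt 0.0233 topc [ 0.4993 -0.082 ]
```

View pics/w8.png

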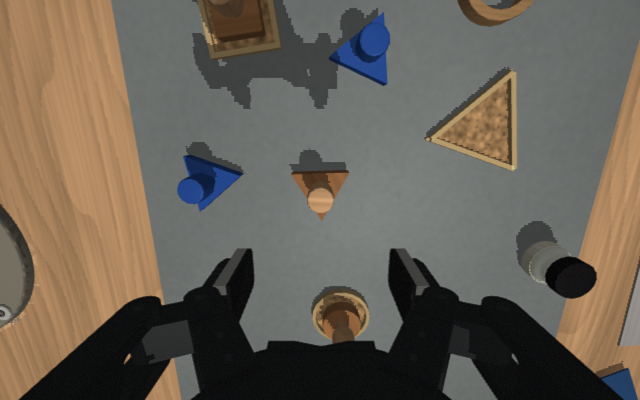

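The triangle block is at (320,190) with yaw about 31°, and its tray is on the right at (490,125). Pick with the tool turned 41°.

>>> {"op": "servo_tool", "data": {
  "commands": [
    [[-0.01, 0, 0, 0, 0, 0.2, 70], [-0.01, 0, 0.1, 0, 0, 0.4, 70], [-0.01, 0, 0.2, 0, 0, 0.6, 70], [-0.01, 0, 0.3, 0, 0, 0.8, 70], [-0.01, 0, 0.4, 0, 0, 1.0, 70], [-0.01, 0, 0.5, 0, 0, 1.0, 70]]
  ]
}}

```text
t: 23.13
eef_pos: [0.4732, 0.0831, 0.1493]
ee_rot: [0.868, 0.497, -0.0, 0.0]
force: [-0.3, -0.4, 0.1]
opening: 0.819
grip_force: 0.0
```

>>> {"op": "servo_tool", "data": {
  "commands": [
    [[0, 0, 0.2, 0, 0, 0.2, 70], [0, 0, 0.3, 0, 0, 0.37, 70], [0, 0, 0.3, 0, 0, 0.37, 70]]
  ]
}}

```text
t: 23.38
eef_pos: [0.4716, 0.0833, 0.1177]
ee_rot: [0.911, 0.413, -0.002, 0.0]
force: [-0.9, -0.4, -0.3]
opening: 0.819
grip_force: 0.0
```

>>> {"op": "servo_tool", "data": {
  "commands": [
    [[0, 0, 0.3, 0, 0, 0, 70], [0, 0, 0.6, 0, 0, 0, 70], [0, 0, 0.7, 0, 0, 0, 70], [0, 0, 0.7, 0, 0, 0, 70], [0, 0, 0.7, 0, 0, 0, 15], [0, 0, 0.7, 0, 0, 0, 15], [0, 0, 0.7, 0, 0, 0, 15], [0, 0, 0.7, 0, 0, 0, 15]]
  ]
}}

```text
t: 24.05
eef_pos: [0.474, 0.0852, 0.0512]
ee_rot: [0.91, 0.414, 0.001, 0.0]
force: [-1.4, -1.3, 6.2]
opening: 0.291
grip_force: 38.8
```

>>> {"op": "servo_tool", "data": {
  "commands": [
    [[0, 0, 0, 0, 0, 0, 15], [0, 0, 0, 0, 0, 0, 15], [0, 0, -0.2, 0, 0, 0, 15], [0, 0, -0.5, 0, 0, 0, 15], [0, 0, -0.8, 0, 0, 0, 15], [0, 0, -1.0, 0, 0, 0, 15]]
  ]
}}

```text
t: 24.55
eef_pos: [0.4738, 0.0852, 0.1528]
ee_rot: [0.91, 0.414, 0.002, 0.0]
force: [0.8, -0.4, 0.4]
opening: 0.291
grip_force: 39.7
```

>>> {"op": "servo_tool", "data": {
  "commands": [
    [[0, 0, -0.1, 0, 0, -0.2, 15], [0, 0, -0.1, 0, 0, -0.4, 15], [0, 0, -0.1, 0, 0, -0.6, 15], [0, 0, -0.1, 0, 0, -0.8, 15], [0, 0, -0.1, 0, 0, -1.0, 15], [0, 0, -0.1, 0, 0, -1.0, 15]]
  ]
}}

```text
t: 25.05
eef_pos: [0.473, 0.085, 0.1604]
ee_rot: [0.771, 0.637, 0.0, 0.0]
force: [-0.8, 0.4, 0.2]
opening: 0.292
grip_force: 39.6
```

>>> {"op": "servo_tool", "data": {
  "commands": [
    [[0, 0, 0, 0, 0, -0.2, 15], [0, 0, 0, 0, 0, -0.37, 15], [0, 0, 0, 0, 0, -0.37, 15], [0, 0, 0, 0, 0, -0.37, 15]]
  ]
}}

```text
t: 25.38
eef_pos: [0.4731, 0.0849, 0.1601]
ee_rot: [0.709, 0.705, 0.0, 0.0]
force: [0.3, -0.1, -1.2]
opening: 0.294
grip_force: 39.6
```

>>> {"op": "servo_tool", "data": {
  "commands": [
    [[0.05, 0.15, 0, 0, 0, 0, 15], [0.15, 0.4, 0, 0, 0, 0, 15], [0.26, 0.7, 0, 0, 0, 0, 15], [0.35, 1.0, 0, 0, 0, 0, 15]]
  ]
}}

```text
t: 25.72
eef_pos: [0.5739, 0.1208, 0.1601]
ee_rot: [0.709, 0.706, 0.0, 0.0]
force: [0.6, 0.6, -1.3]
opening: 0.291
grip_force: 39.6
```

>>> {"op": "servo_tool", "data": {
  "commands": [
    [[0.12, 0.3, 0, 0, 0, 0, 15], [0.22, 0.6, 0, 0, 0, 0, 15], [0.28, 0.72, 0, 0, 0, 0, 15], [0.28, 0.72, 0, 0, 0, 0, 15], [0.28, 0.72, 0, 0, 0, 0, 15]]
  ]
}}

```text
t: 26.13
eef_pos: [0.6448, 0.1482, 0.1592]
ee_rot: [0.708, 0.706, -0.001, -0.0]
force: [-0.7, -0.7, -1.0]
opening: 0.292
grip_force: 39.7
```

```bash
python3 - <<'E'
from h import *
o,c,p,d=look('w9',r=.12)
x,y=o["eef_pos"][:2]
a=[rect(p,c,z,x-.08,x+.08,y-.08,y+.08,.0004) for z in (.010,.125)]
for i in a: cv2.drawMarker(i,(200,200),(255,255,0),0,20,1)
cv2.imwrite('pics/w9r.png',np.hstack(a)[:,:,::-1])
E
```

```text
tcp [0.6448 0.1482 0.1592] t 26.13 open 0.292 F [-0.7 -0.7 -1. ] grip 39.7
0.006 1035 [312  74] c 638.8 255.5 sz 62 21 3 zt 0.0203 topc [0.6386 0.255 ]
0.006 1367 [313 187] c 633.5 146.1 sz 89 102 11 zt 0.0113 topc [0.6457 0.1568]
```

View pics/w9r.png

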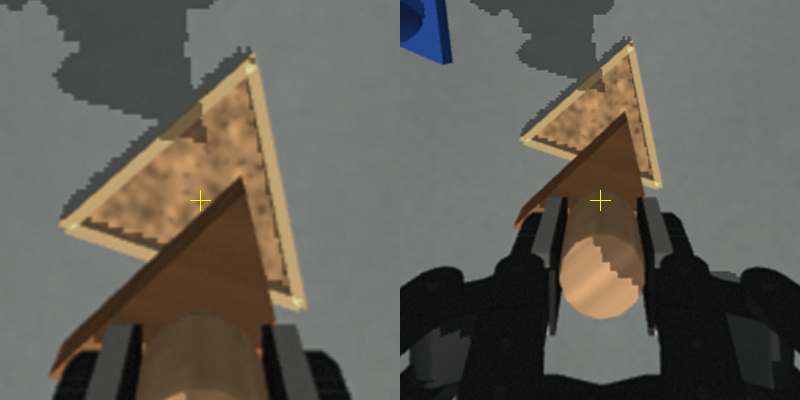

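The tray's rectified corners are (252,55), (60,225) and (304,305), so its centre is 2 mm off in both x and y. The block is turned about 2–3° too far. Correct both and descend.

>>> {"op": "servo_tool", "data": {
  "commands": [
    [[0.02, 0.02, 0.2, 0, 0, 0.08, 15], [0.02, 0.02, 0.5, 0, 0, 0.08, 15], [0.02, 0.02, 0.75, 0, 0, 0.08, 15], [0.02, 0.02, 0.9, 0, 0, 0.08, 15], [0.02, 0.02, 0.98, 0, 0, 0.08, 15], [0.02, 0.02, 0.98, 0, 0, 0.08, 15], [0.02, 0.02, 0.98, 0, 0, 0.08, 15]]
  ]
}}

```text
t: 26.77
eef_pos: [0.6468, 0.1497, 0.0624]
ee_rot: [0.722, 0.692, -0.0, 0.0]
force: [0.5, 0.5, 0.0]
opening: 0.289
grip_force: 39.7
```

>>> {"op": "servo_tool", "data": {
  "commands": [
    [[0, 0, 0.02, 0, 0, 0, 15], [0, 0, 0.04, 0, 0, 0, 15], [0, 0, 0.06, 0, 0, 0, 15], [0, 0, 0.06, 0, 0, 0, 15], [0, 0, 0.06, 0, 0, 0, 15]]
  ]
}}

```text
t: 27.18
eef_pos: [0.6471, 0.15, 0.056]
ee_rot: [0.722, 0.692, 0.0, 0.0]
force: [-0.3, 0.6, -1.6]
opening: 0.292
grip_force: 39.7
```

>>> {"op": "servo_tool", "data": {
  "commands": [
    [[0, 0, 0.01, 0, 0, 0, 15], [0, 0, 0.01, 0, 0, 0, 15], [0, 0, 0.01, 0, 0, 0, 15]]
  ]
}}

```text
t: 27.43
eef_pos: [0.6473, 0.15, 0.0554]
ee_rot: [0.722, 0.692, 0.0, 0.0]
force: [-0.4, -0.1, 4.0]
opening: 0.292
grip_force: 40.0
```

Contact at the floor height. Release, lift, and look.

>>> {"op": "servo_tool", "data": {
  "commands": [
    [[0, 0, 0, 0, 0, 0, 60], [0, 0, 0, 0, 0, 0, 70], [0, 0, 0, 0, 0, 0, 70], [0, 0, 0, 0, 0, 0, 70], [0, 0, -0.2, 0, 0, 0, 70], [0, 0, -0.5, 0, 0, 0, 70], [0, 0, -0.8, 0, 0, 0, 70], [0, 0, -1.0, 0, 0, 0, 70]]
  ]
}}

```text
t: 28.1
eef_pos: [0.6479, 0.1502, 0.1575]
ee_rot: [0.722, 0.692, 0.001, 0.001]
force: [1.0, 0.1, -0.1]
opening: 0.822
grip_force: 0.0
```

>>> {"op": "servo_tool", "data": {
  "commands": [
    [[0, 0, -0.3, 0, 0, 0, 70], [0, 0, -0.6, 0, 0, 0, 70], [0, 0, -0.6, 0, 0, 0, 70], [0, 0, -0.6, 0, 0, 0, 70]]
  ]
}}

```text
t: 28.43
eef_pos: [0.6482, 0.1503, 0.2171]
ee_rot: [0.722, 0.692, 0.002, 0.001]
force: [-0.2, -1.3, -0.7]
opening: 0.823
grip_force: 0.0
```

```bash
python3 - <<'E'
from h import *
o,c,p,d=look('w10',r=.1)
s,_=arm.snapshot("side"); 
x,y=o["eef_pos"][:2]
r=cv2.resize(p[80:280,200:520],None,fx=1.25,fy=1.25)
cv2.imwrite('pics/fin.png',np.vstack([s,np.hstack([r,np.zeros((250,240,3),np.uint8)])])[:600,:,::-1])
E
```

```text
tcp [0.6482 0.1503 0.2171] t 28.43 open 0.823 F [-0.2 -1.3 -0.7] grip 0.0
0.045 580 [319 195] c 647.6 148.6 sz 24 25 87 zt 0.0671 topc [0.6475 0.1486]
0.006 1094 [311 177] c 655.8 138.9 sz 102 89 41 zt 0.0115 topc [0.6467 0.1511]
0.006 853 [314 183] c 646.2 155.3 sz 56 61 77 zt 0.0234 topc [0.6471 0.1527]
```

View pics/fin.png

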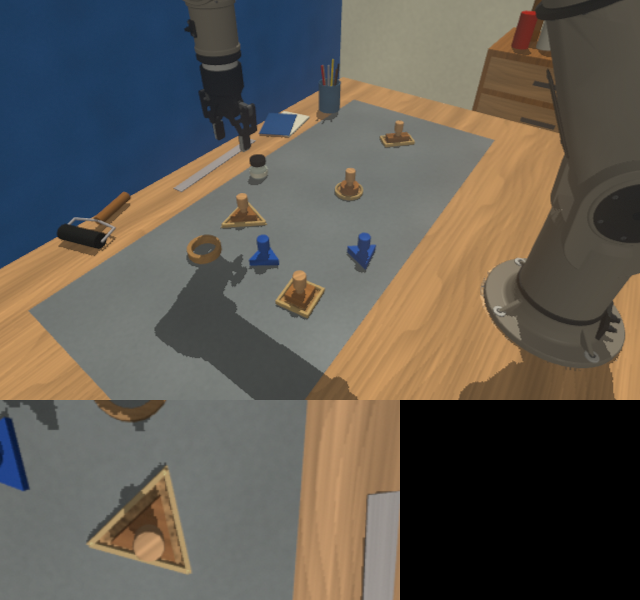

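All four blocks stand in their own trays, at side-view (397,132), (349,182), (242,210) and (300,290). The jar and the tape roll look undisturbed.

```bash
python3 -c "
from bench import arm
print(arm.sign_off())"
```

```text
the job is handed in; nothing more can be done
None
```

I put all four printing blocks upright in their own trays, in the order round, square, oblong, triangle; the ink jar and tape roll were not touched, and I handed the job in at about 28.5 s (the limit is 96 s).

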